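Slide a loaded hardware tote up over the step onto its storage dock

TASK

Put the grey hardware tote away: take it by its bar handle, raise only the handle end over the step at the dock's open edge, with the tail still resting on the bench as that end goes over, and slide it along the deck between the guide strips instead of carrying it across. Press it home against the buffer of the dark stop with a steady push of about 10 N beyond what sliding it takes (never over 25 N on the buffer) for half a second, then let go and leave it flat on the deck, touching the buffer's pad. Do not ram the step, keep the tote nearly level so that its jar stays standing, and leave the other things on the bench alone.

Things in the scene. Friction and masses are not known exactly. Their poses are not given: they have to be found in the camera images.
- tote: Loose open grey plastic tote, 190 mm long (its x) x 120 mm wide (its y), walls 50 mm high and 5 mm thick, 0.4 to 0.7 kg empty plus about 0.23 kg of contents. Origin at the centre of its underside, +x towards the handle end (the leading end), z up. Sliding it flat takes 4 to 9 N, less with the handle end held light. It starts in front of the dock's open edge, handle end nearest the dock, turned up to 0.2 rad.
- tote_handle (a point): Middle of the tote's handle: a round steel bar 12 mm thick lying across the tote (along its y), about 76 mm long between two 12 mm uprights over the leading end wall; centre 88 mm ahead of the tote's origin and 78 mm above its underside, with 22 mm free between the bar and the wall's rim. Axes as the tote's. Pinch it from above, closing along the tote's x.
- tote_nose (a point): Lower edge of the tote's leading end, middle: 95 mm ahead of the tote's origin, on the underside plane. Axes as the tote's.
- tote_tail (a point): Lower edge of the tote's trailing end, middle: 95 mm behind the tote's origin, on the underside plane. Axes as the tote's.
- dock: Fixed dock: a grey deck 310 mm long x 180 mm wide whose top stands 12 mm above the bench. Origin at bench height at the middle of its open (step) edge; +x is the way in along the deck, y across, z up. Two aluminium guide strips, 16 mm high above the deck, run along it from 80 mm to 310 mm past the edge with a 132 mm free channel between them (y -66 to +66 mm), with flared ends from 49 mm past the edge.
- stop: Fixed dark steel bar across the deck between the guides, 126 mm wide, 40 mm high, 16 mm thick, carrying a buffer on the tote's side. Origin at the middle of the bar's near face, at the deck's top; +x is the way in, as the dock's. The bar's near face stands 245 to 275 mm past the dock's open edge.
- buffer_min (a point): Fixed point on the stop, 18 mm before the bar's face, 22 mm above the deck: where the middle of the buffer pad's face stands at its shortest setting. Really the free pad (black rubber, 90 wide x 38 mm high, on a plate with rods) stands 0 to 24 mm nearer the tote, set tight by hand, not measured: feel for it. It gives way 4 mm on a weak spring (to 1.3 N), then is rigid. Axes as the stop's.
- jar: Loose closed glass jar, 40 mm in diameter, 85 mm tall, standing in the rear half of the tote. Origin at the centre of its underside, z up.
- spray_can: Bystander: spray can, 52 mm in diameter, 150 mm tall, standing on the bench beside the dock, on the side away from the robot. Origin under its centre.
- tape_measure: Bystander: black tape measure, 65 x 35 x 62 mm, on the bench beside the tote, away from the robot. Origin under its centre.
- paint_tin: Bystander: paint tin, 100 mm in diameter, 110 mm tall, on the left of the bench. Origin under its centre.
- screwdriver: Bystander: screwdriver lying on the right of the bench.
- wrench: Bystander: wrench lying on the left of the bench.
- glue_bottle: Bystander: white glue bottle, 56 mm in diameter, 140 mm tall, on the right of the bench. Origin under its centre.
- mug: Bystander: white mug, 80 mm in diameter, 90 mm tall, on the left of the bench. Origin under its centre.
There are look-alikes about, which are no part of the job. What is shaped like the tote but brown or pink is not meant.

How it is judged:
On the way, in this order (a step that is already met when the one before it is completed fails the run):
1. the tote bridges the step: its leading end is over the deck while its tail still rests on the bench (x of tote_nose in the frame of dock above 0.006 m and z of tote_nose in the frame of dock between 0.009 and 0.032 m and z of tote_tail in the frame of dock below 0.006 m and x of tote_tail in the frame of dock below -0.09 m), for 0.15 s.
2. the tote, lying on the deck, is pressed against the stop's buffer with more than 4 N (contact force between tote and stop above 4 N and x of tote_tail in the frame of dock above 0 m and angle between tote's own z axis and vertical below 0.06 rad), for 0.3 s.
At the end, for the whole second after the job is handed in: The tote lies flat on the deck between the guides (within 0.03 rad of level, 12 mm of the middle line and 0.09 rad of the dock's direction), its leading end touching the buffer's pad (over 0.2 N), at rest, with the jar standing upright in it (contact force between tote and stop above 0.2 N and x of tote_nose in the frame of stop above -0.045 m and z of tote in the frame of dock between 0.0095 and 0.0145 m and angle between tote's own z axis and vertical below 0.03 rad and y of tote in the frame of dock between -0.012 and 0.012 m and angle between the x axis of tote and the x axis of dock, either way round below 0.09 rad and angle between jar's own z axis and vertical below 0.15 rad and horizontal distance between jar and tote below 0.1 m and z of jar in the frame of tote below 0.012 m and linear speed of tote below 0.01 m/s).
It fails at once if the tote is pressed or rammed against the stop with more than 25 N (contact force between tote and stop above 25 N).
It fails at once if the tote catches on the step or guides, or is pressed on the dock, with more than 40 N (contact force between tote and dock above 40 N).
It fails at once if the tote is tipped by more than 0.21 rad (12 degrees), or the jar falls over (angle between tote's own z axis and vertical above 0.21 rad or angle between jar's own z axis and vertical above 0.5 rad).
It fails at once if the tote is lifted clear: both ends more than 10 mm above the deck's top (z of each of tote_nose, tote_tail in the frame of dock above 0.022 m).
It fails at once if a bystander is moved by more than 20 mm (distance of any of spray_can, tape_measure, paint_tin, screwdriver, wrench, glue_bottle, mug from where it was at the start of the episode above 0.02 m).
It also fails if it takes over 53 s, if anything falls off the work surface, if the arm or the gripper's body presses on something with over 40 N, if the wrist force passes 120 N, or if a joint passes its speed limit or range.

ROBOT

A 6-joint arm with a two-finger parallel gripper is mounted at the origin on the work surface. World frame = base frame: x ahead of the robot, y to its left, z up, the work surface at z = 0. Lengths are in m, angles in rad, forces in N, time in s.
With the tool pointing down it reaches from about 0.25 to 0.775 m from the base axis. Payload 4 kg.
Tool frame: the origin (TCP) lies at the very end of the fingers, on their centre line; the grasp point (between the pads) lies 19 mm behind it; z points along the fingers, y is the line along which they close (so a half turn about z gives the same grasp; the last joint's range is limited). The gripper opens to 94 mm and grips with 3 to 60 N. Pads are 16 mm wide; open, the fingers measure 119 mm over their backs; the gripper's body (75 mm by 177 mm) begins 78 mm behind the grasp point.
Start: joints at [-1.422, 0.087, 1.371, -0, 1.684, -0.103], TCP at [0.137, -0.533, 0.206] pointing down, gripper open.
Joint ranges: [-3.1, 3.1], [-0.76, 2.03], [0.27, 2.55], [-1.08, 4.22], [0.17, 2.65], [-2.57, 2.57]. Speed limits (rad/s): [2.79, 2.79, 3.14, 3.14, 3.14, 3.14].

INTERFACE

Orientations are given as [roll, pitch, yaw] about the fixed x, y, z axes, in that order (R = Rz(yaw) Ry(pitch) Rx(roll)).
In Python, from bench import robot, vision gives the robot as it stands.
- The arm moves only by the shell command python3 -m crank 'ROWS'. ROWS is JSON, a list of rows, each a list of 3 entries, a list of its own where there are three numbers: the closure, from 0 (fully open) to 1 (shut), then the shift along the tool's x, y, z in m, then the turn, a rotation vector about the tool's x, y, z in degrees. A call has 1 to 8 rows; each row shifts and turns the commanded pose from where the row before left it, along the tool's axes as they then stand; what a row does not reach is not made up. A row lasts 1/10 s, in which the tool goes at most 50 mm and 8.59 degrees, less where a joint would pass 70% of its speed; a pose out of reach is approached as far as the arm can. A call with a gripper value outside its range is refused whole. The fingers move at their own pace and stop on an object; the grip force is fixed at half the most. Time passes only in rows, so rows that do not move let the fingers close. It gives the time, the measured TCP pose, the force, the opening and the grip force at its end, in the units of the state.
- robot.get_obs(): the state, without advancing time (a new reading comes with each control period).
- vision.snapshot(name): name is "scene" or "top" or "wrist"; returns a dict with "color" (400x640x3 uint8, red, green, blue), "z_map" (400x640 float32, m along the optical axis (not along the pixel's ray), 0 where there is no reading), "fx", "fy", "cx", "cy" (pixels), "R" (3x3) and "t" (3): a world point X has camera coordinates R X + t. Camera axes: x right, y down, z forward; pixel columns grow to the right and rows downward; lengths in m; the calibration is good to about 2 mm. A picture is of the moment at which its call begins.
- robot.close_job(): hands the job in; it is judged then, once.
The state is a dict: "time": time; "joint_positions": joint angles; "qvel": joint speeds; "joint_torque": joint torques, N m; "tool_pos": TCP position; "ee_rot": TCP orientation; "wrist_force": force on the tool from outside, world axes, zero at the start; "wrist_torque": the same for the moment, N m; "width": finger opening in m; "finger_force": force on a finger pad.
Only numpy, scipy, OpenCV 4.12 (cv2) and the standard library are available. Lean on these libraries where they do the work, as an engineer would, in place of code of your own. Each camera call takes 0.05 s, during which the arm holds its last target. There are 200 camera calls.

## Working session

There is one attempt and no reset: what is moved stays moved. The work goes in short steps, Python scripts to look and compute and a shell command to move; the robot and the scene stay as the last step left them, time stands still between calls to the robot, and variables do not carry over. Pictures are saved under pics/ and viewed, at most 10 in all, crops included, and the job is handed in when it is done.

```bash
ls; mkdir -p pics; cat > h.py <<'E'
import numpy as np, cv2
from bench import robot, vision
def snap(n,save=None):
    s=vision.snapshot(n)
    if save: cv2.imwrite(save,s["color"][:,:,::-1])
    return s
def cloud(s):
    z=s["z_map"]; v,u=np.mgrid[:400,:640]
    P=np.stack([(u-s["cx"])/s["fx"]*z,(v-s["cy"])/s["fy"]*z,z],-1)
    return (P-np.array(s["t"]))@np.array(s["R"])
E
python3 - <<'E'
from h import *
for n in("top","scene"):
    s=snap(n,f"pics/{n}0.png"); np.savez(f"{n}0.npz",**s)
print(robot.get_obs())
E
```

```text
pics
{'time': 0.1, 'joint_positions': array([-1.42210741e+00,  8.78886065e-02,  1.37207690e+00, -2.95554897e-05,
        1.68357724e+00, -1.03109087e-01]), 'qvel': array([ 0.00099338, -0.00329917, -0.00335158, -0.0007215 , -0.00146521,
       -0.00079926]), 'joint_torque': array([ 1.81412750e-03, -3.41253841e+01, -3.03300798e+01,  7.19826878e-02,
        3.04357661e-02, -9.92527430e-05]), 'tool_pos': array([ 0.13693934, -0.53218438,  0.2044304 ]), 'ee_rot': array([-3.13964990e+00, -1.71497504e-04,  2.51794542e-01]), 'wrist_force': array([-0.28351132, -0.87472187, -0.53305099]), 'wrist_torque': array([ 0.02871467,  0.00996585, -0.0220774 ]), 'finger_force': 0.0, 'width': 0.09390679523948092}
```

View pics/top0.png

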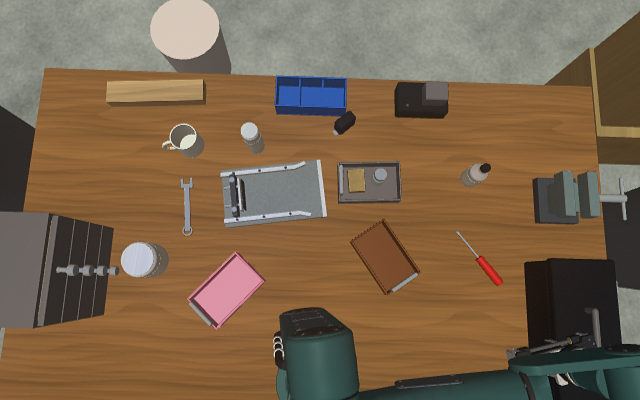

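View pics/scene0.png

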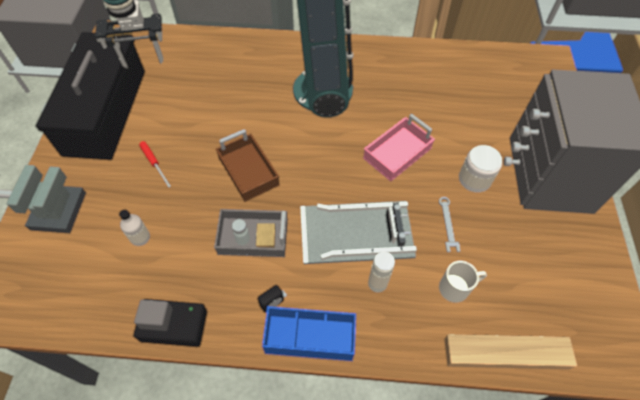

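The top view shows the grey tote at (369,182), with its jar at (380,174) and its handle end to the left at about (340,183). The dock is at (275,192), with its open edge at about (322,188) and the stop at about (237,193). Things that could be mistaken for the tote are the brown tray (385,257), the pink tray (227,290) and the blue box (311,95). I choose the grey one.

```bash
python3 - <<'E'
from h import *
s=dict(np.load("top0.npz")); P=cloud(s)
c=cv2.resize(s["color"][150:240,210:415,::-1],None,fx=3.9,fy=3.9,interpolation=cv2.INTER_CUBIC); cv2.imwrite("pics/crop.png",c)
def box(n,sl,lo,hi):
    p=P[sl].reshape(-1,3); p=p[(p[:,2]>lo)&(p[:,2]<hi)]
    (cx,cy),(w,h),a=cv2.minAreaRect((p[:,:2]*1000).astype(np.float32))
    print(n,len(p),"c",round(cx,1),round(cy,1),"wh",round(w,1),round(h,1),"ang",round(a,2),"zmed",p[:,2].mean().round(4))
T=(slice(155,210),slice(330,410)); D=(slice(150,235),slice(212,332))
box("toterim",T,.04,.056); box("handle",T,.066,.081); box("jar",T,.0815,.1)
box("deck",D,.007,.017); box("guides",D,.023,.034); box("stop",D,.044,.06)
for v in (175,188,200): print(v,[(u,*np.round(P[v,u]*1000).astype(int)) for u in (212,218,222,228,232,236,240,244,248,300,316,322,326,330,338,340,342,344,346,350,396,400,404)])
E
```

```text
toterim 462 c 585.5 -157.0 wh 123.2 190.3 ang 2.96 zmed 0.0486
handle 41 c 600.0 -120.5 wh 83.7 137.0 ang 20.19 zmed 0.0772
jar 201 c 583.5 -132.4 wh 81.4 138.2 ang 1.42 zmed 0.0878
deck 4276 c 558.4 142.7 wh 257.5 327.9 ang 6.17 zmed 0.0122
guides 757 c 570.6 162.5 wh 218.9 265.4 ang 6.31 zmed 0.0281
stop 369 c 572.1 237.1 wh 63.6 208.3 ang 82.91 zmed 0.0524
175 [(212, np.int64(601), np.int64(331), np.int64(-3)), (218, np.int64(601), np.int64(312), np.int64(0)), (222, np.int64(595), np.int64(293), np.int64(26)), (228, np.int64(594), np.int64(273), np.int64(31)), (232, np.int64(590), np.int64(257), np.int64(53)), (236, np.int64(597), np.int64(251), np.int64(23)), (240, np.int64(599), np.int64(239), np.int64(18)), (244, np.int64(600), np.int64(228), np.int64(13)), (248, np.int64(601), np.int64(216), np.int64(10)), (300, np.int64(605), np.int64(55), np.int64(14)), (316, np.int64(607), np.int64(5), np.int64(14)), (322, np.int64(612), np.int64(-14), np.int64(-3)), (326, np.int64(611), np.int64(-26), np.int64(1)), (330, np.int64(612), np.int64(-39), np.int64(-3)), (338, np.int64(601), np.
[... 2078 characters left out ...]
t64(526), np.int64(52), np.int64(14)), (316, np.int64(529), np.int64(3), np.int64(10)), (322, np.int64(528), np.int64(-16), np.int64(18)), (326, np.int64(531), np.int64(-29), np.int64(1)), (330, np.int64(531), np.int64(-41), np.int64(3)), (338, np.int64(528), np.int64(-65), np.int64(25)), (340, np.int64(524), np.int64(-69), np.int64(49)), (342, np.int64(524), np.int64(-75), np.int64(49)), (344, np.int64(525), np.int64(-82), np.int64(47)), (346, np.int64(525), np.int64(-88), np.int64(48)), (350, np.int64(524), np.int64(-99), np.int64(52)), (396, np.int64(528), np.int64(-237), np.int64(55)), (400, np.int64(529), np.int64(-250), np.int64(50)), (404, np.int64(539), np.int64(-273), np.int64(-2))]
```

View pics/crop.png

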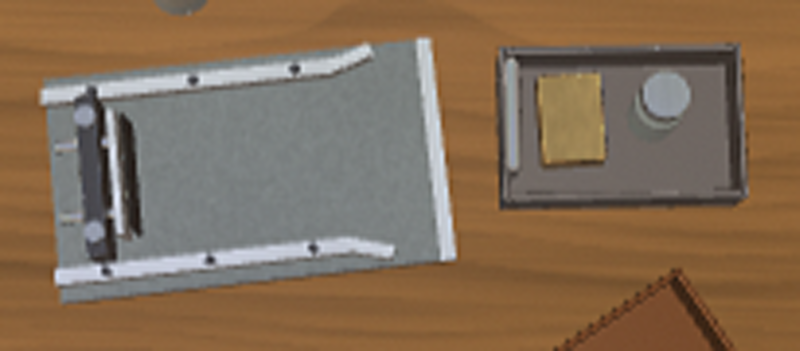

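The crop confirms the choice: grey tote with a bar handle at crop (512,115) and a jar at (665,95). The dock's white open edge is at (437,150), the black buffer pad at (125,175), and the guides run slightly rotated.

```bash
cat >> h.py <<'E'
def onplane(s,uv,h):
    R=np.array(s["R"]);t=np.array(s["t"]);uv=np.asarray(uv,float)
    d=np.stack([(uv[:,0]-s["cx"])/s["fx"],(uv[:,1]-s["cy"])/s["fy"],np.ones(len(uv))],-1)@R
    C=-R.T@t
    return C+d*((h-C[2])/d[:,2])[:,None]
def rect(p):
    (cx,cy),(w,h),a=cv2.minAreaRect((p[:,:2]*1000).astype(np.float32)); return np.round([cx,cy,w,h,a],2)
E
python3 - <<'E'
from h import *
s=dict(np.load("top0.npz"))
c=s["color"]; hsv=cv2.cvtColor(c,cv2.COLOR_RGB2HSV)
print("cam",-np.array(s["R"]).T@s["t"])
m=((hsv[...,1]<70)).astype(np.uint8)
def comp(u,v):
    n,l=cv2.connectedComponents(m); return l==l[v,u]
t=comp(346,165); ys,xs=np.nonzero(t); print("tote px",len(xs),xs.min(),xs.max(),ys.min(),ys.max())
print("tote rect @z.05",rect(onplane(s,np.c_[xs,ys],.05)),"@0",rect(onplane(s,np.c_[xs,ys],0)))
w=((hsv[...,2]>205)&(hsv[...,1]<60)).astype(np.uint8); w[:, :218]=0;w[:,330:]=0;w[:155]=0;w[232:]=0
n,l,st,ce=cv2.connectedComponentsWithStats(w)
for i in range(1,n):
    if st[i,4]>25:
        ys,xs=np.nonzero(l==i); print(st[i],"z.028",rect(onplane(s,np.c_[xs,ys],.028)),"z.012",rect(onplane(s,np.c_[xs,ys],.012)))
d=comp(290,190); ys,xs=np.nonzero(d); print("dock",len(xs),rect(onplane(s,np.c_[xs,ys],.012)))
E
```

```text
cam [ 0.30205761 -0.00149611  1.27019328]
tote px 2134 338 401 161 202
tote rect @z.05 [ 583.62 -156.07  126.52  190.41    2.39] @0 [ 595.16 -162.4   131.71  198.21    2.39]
[319 164   8  52 135] z.028 [559.07 -13.2  160.63   9.63   8.11] z.012 [562.39 -13.35 162.7    9.75   8.11]
[261 167  23   5  48] z.028 [620.34 141.05   7.29  68.46   9.85] z.012 [624.44 142.89   7.38  69.34   9.85]
[235 169  23   5  50] z.028 [608.82 219.92   6.93  67.91   7.73] z.012 [612.77 222.77   7.02  68.78   7.73]
[238 179   3  31  40] z.028 [537.2  237.21  93.35   4.08   7.49] z.012 [540.23 240.29  94.55   4.13   7.49]
[291 211  20   4  42] z.028 [485.6   48.27   9.18  57.5    1.68] z.012 [487.97  48.91   9.3   58.24   1.68]
[265 212  24   6  63] z.028 [477.44 120.05   8.64  69.81   9.92] z.012 [479.7  121.61   8.75  70.71   9.92]
[238 215  25   6  71] z.028 [464.95 199.25   9.76  72.4    8.12] z.012 [467.05 201.83   9.89  73.33   8.12]
[224 218  13   5  34] z.028 [456.71 259.33   9.64  35.74   6.93] z.012 [458.7  262.69   9.76  36.2    6.93]
dock 5765 [546.7  136.54 181.26 314.13   8.23]
```

```bash
python3 -m crank '[[0,[0.034,-0.021,0],[0,0,0]],[0,[0.034,-0.021,0],[0,0,0]],[0,[0.034,-0.021,0],[0,0,0]],[0,[0.034,-0.021,0],[0,0,0]],[0,[0.034,-0.021,0],[0,0,0]],[0,[0.034,-0.021,0],[0,0,0]],[0,[0.034,-0.021,0],[0,0,0]],[0,[0.034,-0.021,0],[0,0,0]]]'; python3 -m crank '[[0,[0.034,-0.021,0],[0,0,0]],[0,[0.034,-0.021,0],[0,0,0]],[0,[0.034,-0.021,0],[0,0,0]],[0,[0.034,-0.021,0],[0,0,0]],[0,[0.034,-0.021,0],[0,0,0]],[0,[0.034,-0.021,0],[0,0,0]],[0,[0.034,-0.021,0],[0,0,6]],[0,[0.034,-0.021,0],[0,0,6]]]'; python3 -m crank '[[0,[0,0,0],[0,0,0]],[0,[0,0,0],[0,0,0]]]'; python3 - <<'E'
from h import *
s=snap("wrist","pics/w1.png"); np.savez("w1.npz",**s)
o=robot.get_obs(); print(o["tool_pos"],o["ee_rot"],o["wrist_force"],o["joint_positions"])
E
```

```text
time: 0.9
tool_pos: [0.3593, -0.3007, 0.205]
ee_rot: [-3.141, 0.0, 0.252]
wrist_force: [0.1, 0.8, -0.2]
width: 0.094
finger_force: 0.0
time: 1.7
tool_pos: [0.5836, -0.0731, 0.205]
ee_rot: [-3.141, 0.001, 0.039]
wrist_force: [0.5, -0.6, 0.1]
width: 0.094
finger_force: 0.0
time: 1.9
tool_pos: [0.5828, -0.0743, 0.2043]
ee_rot: [3.142, 0.002, 0.045]
wrist_force: [-0.4, -0.8, 1.0]
width: 0.0942
finger_force: 0.0
[ 0.58239027 -0.07507477  0.20478985] [3.14128747e+00 1.81989441e-03 4.33366056e-02] [ 0.0047548  -0.15413805 -0.98463304] [-2.24273767e-01  1.71851413e-01  1.27780035e+00 -7.81440039e-04
  1.69361527e+00  1.30309059e+00]
```

View pics/w1.png

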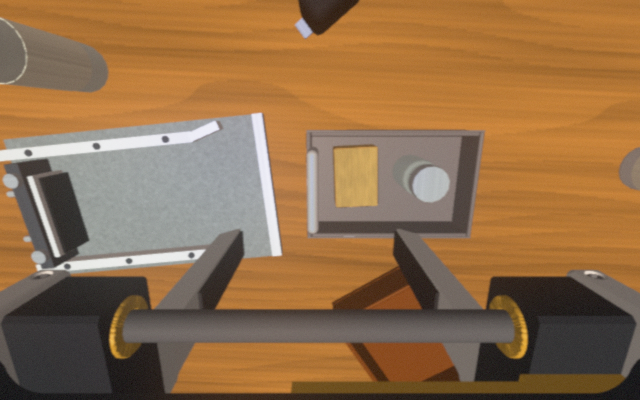

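The wrist view shows the handle bar at u≈313, running from v≈150 to 234. The tote's rim corners are at (308,131), (483,131) and (472,236). The dock's open edge runs from (257,114) to (278,255), and the buffer pad face is at about (72,205).

```bash
python3 - <<'E'
from h import *
s=dict(np.load("w1.npz")); P=cloud(s)*1000
sub=P[125:242,300:325].reshape(-1,3); b=sub[(sub[:,2]>74)&(sub[:,2]<92)]
print("bar",len(b),b.mean(0).round(1),np.percentile(b,[2,98],0).round(1),np.cov(b[:,:2].T).round(1))
v=cv2.fitLine(b[:,:2].astype(np.float32),cv2.DIST_HUBER,0,.01,.01).ravel(); print("bar dir deg",np.degrees(np.arctan2(v[1],v[0]))) 
t=P[120:245,300:490].reshape(-1,3); r=t[(t[:,2]>44)&(t[:,2]<56)]; print("rim",rect(r/1000),len(r))
q=onplane(s,[(265,114),(287,255)],0.012)*1000; print("edge(inner/outer approx)",onplane(s,[(263,114),(282,255)],.012)*1000)
w=P[100:300,0:300].reshape(-1,3); st=w[(w[:,2]>45)&(w[:,2]<60)]; print("stop top",rect(st/1000))
E
```

```text
bar 961 [585.8 -68.3  81.2] [[543.8 -74.7  77.6]
 [625.1 -61.9  83.5]] [[587.   26. ]
 [ 26.   12.7]]
bar dir deg 3.0101573
rim [ 587.47 -156.51  122.41  189.18    2.6 ] 2647
edge(inner/outer approx) [[658.5015315   -6.69691535  12.        ]
 [481.42339328 -31.11918883  12.        ]]
stop top [534.02 240.39 125.75  40.18   8.08]
```

```bash
python3 -m crank '[[0,[0.002,-0.007,0],[0,0,0]],[0,[0,0,0.04],[0,0,0]],[0,[0,0,0.04],[0,0,0]],[0,[0,0,0.04],[0,0,0]],[0,[0,0,0.024],[0,0,0]],[0,[0,0,0],[0,0,0]],[0,[0,0,0],[0,0,0]]]'; python3 -m crank '[[1,[0,0,0],[0,0,0]],[1,[0,0,0],[0,0,0]],[1,[0,0,0],[0,0,0]],[1,[0,0,0],[0,0,0]],[1,[0,0,0],[0,0,0]],[1,[0,0,0],[0,0,0]],[1,[0,0,0],[0,0,0]],[1,[0,0,0],[0,0,0]]]'
```

```text
time: 2.65
tool_pos: [0.5846, -0.0683, 0.0623]
ee_rot: [3.141, -0.001, 0.041]
wrist_force: [0.5, -0.1, 0.5]
width: 0.0941
finger_force: 0.0
time: 3.45
tool_pos: [0.5847, -0.0677, 0.0613]
ee_rot: [-3.142, 0.0, 0.042]
wrist_force: [0.4, 0.4, -0.2]
width: 0.0334
finger_force: 0.0
```

```bash
python3 -m crank '[[1,[0,0,0],[0,0,0]],[1,[0,0,0],[0,0,0]],[1,[0,0,0],[0,0,0]],[1,[0,0,0],[0,0,0]],[1,[0,0,0],[0,0,0]]]'
```

```text
time: 3.95
tool_pos: [0.5847, -0.0681, 0.0614]
ee_rot: [3.141, 0.0, 0.042]
wrist_force: [0.4, -1.6, -0.4]
width: 0.011
finger_force: 30.0
```

```bash
python3 -m crank '[[1,[0,0,-0.005],[0,0,0]],[1,[0,0.002,-0.006],[0,0,0]],[1,[0,0.002,-0.006],[0,0,0]],[1,[0,0,-0.005],[0,0,0]],[1,[0,0,0],[0,0,0]],[1,[0,0,0],[0,0,0]]]'
python3 -m crank '[[1,[-0.001,-0.008,0],[0,0,0]],[1,[-0.001,-0.01,0],[0,0,-0.7]],[1,[-0.001,-0.01,0],[0,0,-0.7]],[1,[-0.001,-0.01,0],[0,0,-0.7]]]'
```

```text
time: 4.55
tool_pos: [0.5849, -0.0712, 0.0836]
ee_rot: [-3.141, -0.0, 0.042]
wrist_force: [-0.9, 0.9, -5.6]
width: 0.0108
finger_force: 30.0
time: 4.95
tool_pos: [0.5785, -0.0327, 0.0832]
ee_rot: [-3.141, 0.001, 0.081]
wrist_force: [-0.4, -1.1, -6.5]
width: 0.0107
finger_force: 30.0
```

```bash
python3 -m crank '[[1,[-0.0016,-0.0107,0],[0,0,-0.7]],[1,[-0.0016,-0.0107,0],[0,0,-0.7]],[1,[-0.0016,-0.0107,0],[0,0,-0.7]],[1,[-0.0016,-0.0107,0],[0,0,-0.7]],[1,[-0.0016,-0.0107,0],[0,0,-0.7]],[1,[0,0,0],[0,0,0]],[1,[0,0,0],[0,0,0]]]'
python3 - <<'E'
from h import *
s=snap("wrist","pics/w2.png"); np.savez("w2.npz",**s)
o=robot.get_obs(); print(o["tool_pos"],o["ee_rot"],o["wrist_force"])
s=snap("top"); np.savez("t2.npz",**s)
cv2.imwrite("pics/t2.png",np.vstack([cv2.resize(s["color"][150:240,210:415,::-1],None,fx=3,fy=3,interpolation=cv2.INTER_CUBIC),cv2.resize(cv2.imread("pics/w2.png"),(615,384))[:320]]))
E
```

```text
time: 5.65
tool_pos: [0.5655, 0.0197, 0.084]
ee_rot: [-3.14, -0.001, 0.141]
wrist_force: [0.1, 2.4, -4.1]
width: 0.0112
finger_force: 30.0
[0.5656661  0.01924218 0.08396241] [-3.14046820e+00 -9.70184504e-04  1.40581162e-01] [ 0.23513283  2.1981629  -4.79308629]
```

View pics/t2.png

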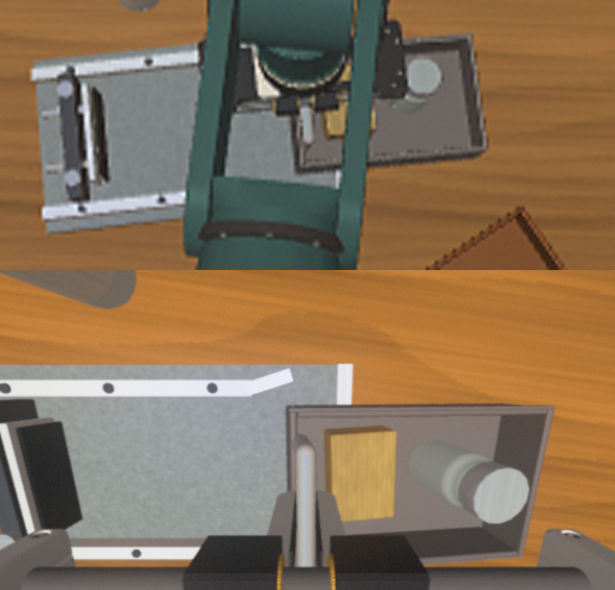

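The tote now bridges the edge, with the handle pinched, the jar standing, and its sides nearly parallel to the guides. Next I'll check heading and lateral fit with numbers.

```bash
cat >> h.py <<'E'
O=np.array([570.,-18.]); A=np.radians(8.1); U=np.array([-np.sin(A),np.cos(A)]); Ee=np.array([np.cos(A),np.sin(A)])
def dock(p): p=np.asarray(p)[...,:2]-O; return np.stack([p@U,p@Ee],-1)
E
python3 - <<'E'
from h import *
s=dict(np.load("w2.npz")); P=cloud(s)*1000
# far (top-image) side: scan each column for topmost rim/guide rows
D=dock(P); z=P[...,2]
def prof(mask,name):
    d=D[mask]; sb=(d[:,0]//10*10)
    f=[(b,np.percentile(d[sb==b,1],97)) for b in np.unique(sb) if (sb==b).sum()>8]
    f=np.array(f); k=np.polyfit(f[:,0]+5,f[:,1],1); print(name,"outer lat line slope(rad)",k[0].round(4),"lat at s=-60",np.polyval(k,-60).round(1),"s=40",np.polyval(k,40).round(1),len(f))
v,u=np.mgrid[:400,:640]
prof((u>310)&(u<575)&(v>135)&(v<175)&(z>45)&(z<78),"tote far rim")
g=(z>23)&(z<33)&(u<250)&(v<160)
d=D[g]; print("guide",g.sum(),np.percentile(d,[3,50,97],0).round(1), np.polyfit(d[:,0],d[:,1],1).round(4))
g2=(z>23)&(z<33)&(u<190)&(v>275)&(v<310); d=D[g2]; print("near guide",g2.sum(),np.percentile(d,[3,50,97],0).round(1),np.polyfit(d[:,0],d[:,1],1).round(4))
print("handle",dock(robot.get_obs()["tool_pos"]*1000))
E
```

```text
tote far rim outer lat line slope(rad) 0.0006 lat at s=-60 60.9 s=40 60.9 19
guide 4771 [[ 96.   51.8]
 [185.6  73.3]
 [268.3 143.9]] [-5.40000e-02  8.75018e+01]
near guide 1654 [[152.4 -76.7]
 [198.8 -69.9]
 [245.9 -64.9]] [-1.5000e-03 -6.9841e+01]
handle [37.0956747   0.98434079]
```

```bash
python3 -m crank '[[1,[0,-0.008,0],[0,0,0]],[1,[0,-0.01,0],[0,0,0]],[1,[0,-0.01,0],[0,0,0]],[1,[0,-0.01,0],[0,0,0]],[1,[0,-0.01,0],[0,0,0]],[1,[0,-0.01,0.001],[0,0,0]],[1,[0,-0.01,0.001],[0,0,0]],[1,[0,-0.01,0.001],[0,0,0]]]'
python3 - <<'E'
from h import *
s=dict(np.load("w1.npz")); P=cloud(s)*1000; D=dock(P); z=P[...,2]
m=np.zeros(z.shape,bool); m[150:265,5:95]=1
for lo,hi in((30,46),(46,60)):
    d=D[m&(z>lo)&(z<hi)]; d=d[abs(d[:,1])<35]; print(lo,hi,len(d),np.percentile(d[:,0],[1,5,25,50,75,95]).round(1), np.histogram(d[:,0],np.arange(200,280,5))[0])
print("handle",dock(robot.get_obs()["tool_pos"]*1000))
E
```

```text
time: 6.55
tool_pos: [0.5548, 0.096, 0.0808]
ee_rot: [3.14, -0.001, 0.14]
wrist_force: [0.1, -2.8, -3.9]
width: 0.0109
finger_force: 30.0
30 46 824 [241.3 241.7 242.3 242.7 243.4 297.3] [  0   0   0   0   0   0   0   0 703   0   1   0  30   3   0]
46 60 2076 [241.6 242.3 250.3 262.7 269.4 277.4] [  0   0   0   0   0   0   0   0 392  96 469  76 273 278 265]
handle [114.99931729   1.00361918]
```

```bash
python3 -m crank '[[1,[0,-0.01,0.001],[0,0,0]],[1,[0,-0.01,0.001],[0,0,0]],[1,[0,-0.01,0.0005],[0,0,0]],[1,[0,-0.01,0.0005],[0,0,0]],[1,[0,-0.01,0],[0,0,0]],[1,[0,-0.01,0],[0,0,0]],[1,[0,-0.01,0],[0,0,0]],[1,[0,0,0],[0,0,0]]]'
python3 -c "
from h import *
o=robot.get_obs();print('handle',dock(o['tool_pos']*1000),o['wrist_force'])"
```

```text
time: 7.35
tool_pos: [0.5442, 0.1676, 0.0776]
ee_rot: [-3.138, 0.0, 0.142]
wrist_force: [-0.9, 1.8, -1.9]
width: 0.0115
finger_force: 30.0
handle [187.40619066   0.65672001] [-0.90122791  1.75984587 -1.93754434]
```

```bash
python3 -m crank '[[1,[0,-0.006,0.001],[0,0,0]],[1,[0,-0.006,0.001],[0,0,0]],[1,[0,-0.006,0.001],[0,0,0]],[1,[0,-0.006,0],[0,0,0]],[1,[0,-0.004,0],[0,0,0]],[1,[0,-0.002,0],[0,0,0]]]'
python3 -c "
from h import *
o=robot.get_obs();print('handle',dock(o['tool_pos']*1000),o['wrist_force'])"
python3 -m crank '[[1,[0,-0.002,0],[0,0,0]],[1,[0,-0.002,0],[0,0,0]],[1,[0,-0.002,0],[0,0,0]]]'
```

```text
time: 7.95
tool_pos: [0.5404, 0.1951, 0.0743]
ee_rot: [-3.142, 0.0, 0.14]
wrist_force: [0.0, -1.8, -3.9]
width: 0.0112
finger_force: 30.0
handle [215.16588414   0.72257559] [ 0.02816176 -1.76477115 -3.92971387]
time: 8.25
tool_pos: [0.5397, 0.2006, 0.0744]
ee_rot: [3.141, 0.0, 0.14]
wrist_force: [-0.0, -2.2, -3.7]
width: 0.0109
finger_force: 30.0
```

```bash
python3 -m crank '[[1,[0,-0.002,0],[0,0,0]],[1,[0,-0.002,0],[0,0,0]],[1,[0,-0.001,0],[0,0,0]]]'
python3 -m crank '[[1,[0,-0.001,0],[0,0,0]],[1,[0,-0.001,0],[0,0,0]]]'
python3 -m crank '[[1,[0,-0.001,0],[0,0,0]],[1,[0,-0.001,0],[0,0,0]]]'
```

```text
time: 8.55
tool_pos: [0.539, 0.2057, 0.0745]
ee_rot: [3.142, 0.0, 0.14]
wrist_force: [0.4, -4.2, -3.9]
width: 0.0111
finger_force: 30.0
time: 8.75
tool_pos: [0.5388, 0.2076, 0.0745]
ee_rot: [3.141, -0.0, 0.14]
wrist_force: [1.4, -2.9, -4.0]
width: 0.0111
finger_force: 30.0
time: 8.95
tool_pos: [0.5385, 0.2095, 0.0744]
ee_rot: [3.141, -0.0, 0.14]
wrist_force: [0.2, -1.9, -3.3]
width: 0.0113
finger_force: 30.0
```

```bash
for i in 1; do python3 -m crank '[[1,[0,-0.001,0],[0,0,0]],[1,[0,0,0],[0,0,0]]]'|sed -n '2p;4p'; python3 -m crank '[[1,[0,-0.001,0],[0,0,0]],[1,[0,0,0],[0,0,0]]]'|sed -n '2p;4p'; python3 -m crank '[[1,[0,-0.001,0],[0,0,0]],[1,[0,0,0],[0,0,0]]]'|sed -n '2p;4p'; done
```

```text
tool_pos: [0.5383, 0.2107, 0.0745]
wrist_force: [0.5, -3.4, -3.9]
tool_pos: [0.5382, 0.2116, 0.0745]
wrist_force: [0.1, -2.8, -5.4]
tool_pos: [0.5381, 0.2126, 0.0745]
wrist_force: [0.2, -3.8, -4.1]
```

```bash
python3 -m crank '[[1,[0,-0.001,0],[0,0,0]],[1,[0,0,0],[0,0,0]]]'|sed -n '2p;4p'; python3 -m crank '[[1,[0,-0.001,0],[0,0,0]],[1,[0,0,0],[0,0,0]]]'|sed -n '2p;4p'
```

```text
tool_pos: [0.5379, 0.2136, 0.0745]
wrist_force: [0.6, -1.7, -4.0]
tool_pos: [0.5378, 0.2146, 0.0745]
wrist_force: [0.8, -2.6, -3.8]
```

```bash
python3 -m crank '[[1,[0,-0.0005,0],[0,0,0]],[1,[0,0,0],[0,0,0]]]'|sed -n '2p;4p'; python3 -m crank '[[1,[0,-0.0005,0],[0,0,0]],[1,[0,0,0],[0,0,0]]]'|sed -n '2p;4p'
```

```text
tool_pos: [0.5377, 0.215, 0.0744]
wrist_force: [-0.0, -2.6, -4.2]
tool_pos: [0.5376, 0.2155, 0.0744]
wrist_force: [0.3, -2.2, -4.3]
```

```bash
python3 -m crank '[[1,[0,-0.0005,0],[0,0,0]],[1,[0,-0.0005,0],[0,0,0]]]'|sed -n '2p;4p'; python3 -m crank '[[1,[0,-0.0005,0],[0,0,0]],[1,[0,-0.0005,0],[0,0,0]]]'|sed -n '2p;4p'
```

```text
tool_pos: [0.5375, 0.2164, 0.0744]
wrist_force: [-0.3, -2.7, -4.7]
tool_pos: [0.5374, 0.2174, 0.0744]
wrist_force: [1.6, -3.2, -3.6]
```

```bash
python3 -m crank '[[1,[0,-0.0005,0],[0,0,0]],[1,[0,-0.0005,0],[0,0,0]]]'|sed -n '2p;4p'
```

```text
tool_pos: [0.5372, 0.2184, 0.0744]
wrist_force: [0.4, -2.7, -4.3]
```

```bash
python3 -m crank '[[1,[0,-0.0005,0],[0,0,0]],[1,[0,-0.0005,0],[0,0,0]]]'|sed -n '2p;4p'
```

```text
tool_pos: [0.5371, 0.2193, 0.0744]
wrist_force: [1.1, -3.4, -3.4]
```

```bash
python3 -m crank '[[1,[0,-0.0005,0],[0,0,0]],[1,[0,-0.0005,0],[0,0,0]]]'|sed -n '2p;4p'
```

```text
tool_pos: [0.5371, 0.2195, 0.0744]
wrist_force: [1.4, -6.4, -4.4]
```

```bash
python3 -m crank '[[1,[0,-0.0005,0],[0,0,0]],[1,[0,-0.0005,0],[0,0,0]]]'|sed -n '2p;4p'
```

```text
tool_pos: [0.537, 0.2197, 0.0744]
wrist_force: [1.0, -7.6, -3.5]
```

```bash
python3 -m crank '[[1,[0,-0.0005,0],[0,0,0]],[1,[0,-0.0005,0],[0,0,0]]]'|sed -n '2p;4p'
```

```text
tool_pos: [0.537, 0.2199, 0.0744]
wrist_force: [0.5, -9.5, -3.8]
```

```bash
python3 -m crank '[[1,[0,-0.0005,0],[0,0,0]],[1,[0,-0.0005,0],[0,0,0]],[1,[0,-0.0005,0],[0,0,0]],[1,[0,0,0],[0,0,0]]]'|sed -n '2p;4p'; python3 -m crank '[[1,[0,0,0],[0,0,0]],[1,[0,0,0],[0,0,0]],[1,[0,0,0],[0,0,0]]]'|sed -n '2p;4p'
```

```text
tool_pos: [0.537, 0.2201, 0.0744]
wrist_force: [1.4, -12.3, -3.7]
tool_pos: [0.537, 0.2201, 0.0744]
wrist_force: [1.0, -11.3, -2.5]
```

```bash
python3 -m crank '[[1,[0,-0.0005,0],[0,0,0]],[1,[0,0,0],[0,0,0]],[1,[0,0,0],[0,0,0]],[1,[0,0,0],[0,0,0]],[1,[0,0,0],[0,0,0]],[1,[0,0,0],[0,0,0]],[1,[0,0,0],[0,0,0]],[1,[0,0,0],[0,0,0]]]'|sed -n '2p;4p'; python3 -m crank '[[1,[0,0.001,0],[0,0,0]],[1,[0,0.001,0],[0,0,0]],[1,[0,0.001,0.0005],[0,0,0]],[1,[0,0.001,0.0005],[0,0,0]],[1,[0,0,0.0005],[0,0,0]],[1,[0,0,0],[0,0,0]]]'|sed -n '2p;4p'
```

```text
tool_pos: [0.537, 0.2203, 0.0745]
wrist_force: [1.2, -13.7, -3.0]
tool_pos: [0.5371, 0.2198, 0.0742]
wrist_force: [-0.6, -6.2, 0.5]
```

```bash
python3 -m crank '[[1,[0,0.0005,0],[0,0,0]],[1,[0,0.0005,0],[0,0,0]],[1,[0,0,0],[0,0,0]]]'|sed -n '2p;4p'; python3 -m crank '[[0.7,[0,0,0],[0,0,0]],[0.7,[0,0,0],[0,0,0]],[0.7,[0,0,0],[0,0,0]],[0.7,[0,0,0],[0,0,0]],[0.7,[0,0,0],[0,0,0]],[0.7,[0,0,0],[0,0,0]]]'
```

```text
tool_pos: [0.5372, 0.2198, 0.0741]
wrist_force: [-2.7, -3.1, 4.1]
time: 14.75
tool_pos: [0.5371, 0.2196, 0.0728]
ee_rot: [-3.141, -0.0, 0.14]
wrist_force: [0.4, 0.0, -0.2]
width: 0.0282
finger_force: 0.0
```

Released. I'll rise straight up and look.

```bash
python3 -m crank '[[0.7,[0,0,-0.01],[0,0,0]],[0.7,[0,0,-0.02],[0,0,0]],[0.7,[0,0,-0.04],[0,0,0]],[0.7,[0,0,-0.05],[0,0,0]],[0.7,[0,0,-0.03],[0,0,0]],[0.7,[0,0,0],[0,0,0]],[0.7,[0,0,0],[0,0,0]]]'|sed -n '2p;4p'
python3 - <<'E'
from h import *
s=snap("wrist","pics/w3.png"); P=cloud(s)*1000; D=dock(P); z=P[...,2]
v,u=np.mgrid[:400,:640]
t=(z>53)&(z<68)&(D[...,0]>30)&(D[...,0]<250)&(abs(D[...,1])<75)&(D[...,1]>10)
d=D[t]; print(len(d),"rim outer lat by s",[(b,np.percentile(d[(d[:,0]//20*20)==b,1],97).round(1)) for b in range(40,260,20) if ((d[:,0]//20*20)==b).sum()>10])
b=(z>84)&(z<102)&(D[...,0]>220)&(D[...,0]<255); p=P[b]; print("bar",len(p),dock(p).mean(0),p[:,2].max())
E
```

```text
tool_pos: [0.5375, 0.2196, 0.2243]
wrist_force: [-0.2, -0.5, -1.2]
1487 rim outer lat by s [(40, np.float64(59.4)), (60, np.float64(60.5)), (80, np.float64(60.6)), (100, np.float64(60.6)), (120, np.float64(60.6)), (140, np.float64(60.6)), (160, np.float64(60.6)), (180, np.float64(60.7)), (200, np.float64(60.7)), (220, np.float64(60.7)), (240, np.float64(60.7))]
bar 973 [239.14978026   6.99562698] 101.79322117441976
```

View pics/w3.png

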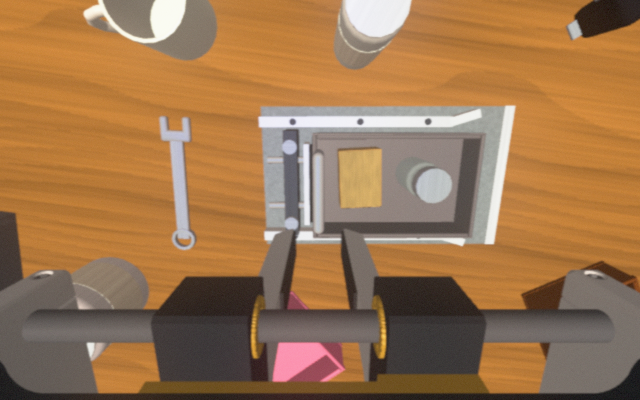

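The tote lies straight between the guides, with its nose at the buffer at about (308,180) and the jar upright at (432,184). The bar is still at its pressed position, s≈239 mm along the dock. The other things on the bench look untouched.

```bash
python3 -c "
from bench import robot
print(robot.close_job())"
```

```text
the job is handed in; nothing more can be done
None
```

The tote is home on the deck between the guides. I pressed it against the buffer at about 11 N beyond sliding force for over half a second, then let go with the jar standing; the job is handed in, but no verdict was shown.

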